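# Spray a clamped socket with contact cleaner

## Task

Clean the panel socket held in the clamp arm: swing the stiff arm round by its upright black knob until the socket squarely faces the nozzle of the leaning spray can and let it stand there, then press the can's white nozzle cap all the way down, keep it down for about half a second and let it spring back up. Do not press the cap before the socket is in front of the nozzle, leave the arm in that position, and leave the other things on the bench where they are.

Things in the scene. Friction and masses are not known exactly. Their poses are not given: they have to be found in the camera images.
- post: fixed swing post: steel column 24 mm across on a dark disc 90 mm across, 148 mm high, the arm turns on top of it. Origin: on the bench at the column's axis, z up. Arm joint axis is vertical through this point.
- boom (a joint): angle of the stiff horizontal clamp arm on the post (rad, 0 to 2.3): 0 along the post's -x, growing counterclockwise seen from above (1.57 = along the post's -y). The arm is an aluminium bar 16 mm wide, mid-height 160 mm above the bench (top at 167 mm), and stays where it is left; turning it takes about 4 N at the knob.
- knob (a point): top centre of the upright round black knob on the arm, 18 mm across, rising 49 mm above the bar's top, 98 mm from the post's axis; its top is 216 mm above the bench
- socket (a point): centre of the open front face of the steel socket at the arm's free end (24 mm across, on a 34 mm square flange), 145 mm from the post's axis, 160 mm above the bench; the socket faces outward along the arm
- station: fixed spray station: wooden foot 200 x 100 mm, aluminium spray can 52 mm across strapped in a cradle, leaning 35 degrees from vertical to the station's -x. Origin: on the bench at the swing post's axis (not under the can), z up. The nozzle sprays level along +y towards the post's axis: the spray line lies in the plane x = 0, and the socket faces the nozzle when it is in that plane.
- hoop (a point): middle of the top bar of the fixed steel wire hoop behind the cap: 48 mm wide, wire 5 mm thick, 21.5 mm from the cap's axis on its upper (+x) side, parallel to the can's axis, reaching 45 mm beyond the cap's top. It stops a tool coming straight down on the cap.
- cap_top (a point): centre of the top face of the white round nozzle cap on the can (24 mm across, 18 mm high). Its frame leans with the can: z = can axis, pointing out of the cap (press along -z); y = spray direction; x = towards the wire hoop. It stands 225 mm from the post's axis, about 167 mm above the bench.
- nozzle (a point): the small black spray opening in the cap's side, 8 mm below the cap's top and 12 mm from its axis, 160 mm above the bench; same axes as the cap's top. About 68 mm from the socket's face when the socket is in front of it.
- cap (a joint): how far the sprung nozzle cap is pressed along the can's axis (m): 0 up, 0.006 fully down; 4 N to start, 10 N fully down, springs back
- drip_tray: loose bystander: open steel tray 110 x 70 mm, 18 mm high, under the spray line between post and can; origin under its centre
- jar: loose bystander: amber glass jar 48 mm across, 62 mm high, black lid; origin under its centre
- screwdriver: loose bystander: screwdriver 170 mm long lying on the bench; origin under it
- brush: loose bystander: wooden-handled brush 160 mm long lying on the bench; origin under it
- plug: loose bystander: steel cable plug about 64 mm long, 22 mm wide, lying on the bench; origin under it
- morse_key: loose bystander: brass key on a dark wooden board 160 x 90 mm, 65 mm high, on a blue mat at the left; origin under its centre
- multimeter: loose bystander: dark hand meter 140 x 72 mm, 34 mm high, lying on the bench beside the post; origin under its centre
- reel: loose bystander: grey wire reel 64 mm across, 50 mm high, standing on the bench; origin under its centre
Things that resemble listed ones, but are neither listed nor needed, are in the scene too. What is shaped like the station but green is not meant. Leave any blue look-alike of the post alone.

How it is judged:
On the way, in this order (a step that is already met when the one before it is completed fails the run):
1. the arm is swung so that the socket faces the nozzle (at most 10 mm to either side of the spray line) and stands still (x of socket in the frame of station between -0.01 and 0.01 m and velocity of joint boom between -0.05 and 0.05 rad/s), for 0.2 s.
2. the cap is pressed all the way down (at least 4.5 mm) for 0.3 s with the socket in front of the nozzle (x of socket in the frame of station between -0.01 and 0.01 m and value of joint cap above 0.0045 m), for 0.3 s.
At the end, for the whole second after the job is handed in: the socket still faces the nozzle, within 10 mm of the spray line, the arm stands still, the cap is up again (less than 1 mm down), and every bystander is within 30 mm of where it began (all of step 1 and value of joint cap below 0.001 m and distance of each of drip_tray, jar, screwdriver, brush, plug, morse_key, multimeter, reel from where it was at the start of the episode below 0.03 m); the robot touches nothing.
It fails at once if the cap is pressed more than 3 mm while the socket is more than 14 mm off the spray line (value of joint cap above 0.003 m and not (x of socket in the frame of station between -0.014 and 0.014 m)).
It fails at once if a bystander is moved more than 30 mm (distance of any of drip_tray, jar, screwdriver, brush, plug, morse_key, multimeter, reel from where it was at the start of the episode above 0.03 m).
It also fails if it takes over 45 s, if anything falls off the work surface, if the arm or the gripper's body presses on something with over 40 N, if the wrist force passes 120 N, or if a joint passes its speed limit or range.

## Robot

A 7-joint arm with a two-finger parallel gripper is mounted at the origin on the work surface. World frame = base frame: x ahead of the robot, y to its left, z up, the work surface at z = 0. Lengths are in m, angles in rad, forces in N, time in s.
With the tool pointing down it reaches from about 0.425 to 0.875 m from the base axis. Payload 4.7 kg.
Tool frame: the origin (TCP) lies on the centre line of the jaws, within the pads' length; the fingertips stand 19 mm ahead of it and the grasp point (between the pads) is the TCP; z points along the fingers, y is the line along which they close (so a half turn about z gives the same grasp; the last joint's range is limited). The gripper opens to 85 mm and grips with 20 to 120 N. Pads are 22 mm wide; open, the fingers measure 114 mm over their backs; the gripper's body (76 mm by 85 mm) begins 54 mm behind the grasp point. The pads swing forward as they close: fully open they stand 13 mm farther back than shut.
Start: joints at [-1.306, 0.321, -0.07, 1.45, 0.023, 1.371, -0.057], TCP at [0.161, 0.63, 0.227] pointing down, gripper open.
Joint ranges: [-2.86, 2.86], [-0.3, 2.09], [-1.38, 1.24], [0.06, 2.45], [-1.56, 4.7], [0.09, 2.05], [-2.69, 2.69]. Speed limits (rad/s): [2.57, 2.57, 3.14, 3.14, 3.14, 3.14, 3.14].

## Interface

Orientations are given as a unit quaternion [w, x, y, z].
In Python, from station import bot gives the robot as it stands. Calls block until the motion is done:
- bot.goto(position, orientation): joint-space move of the TCP to a pose.
- bot.move_straight(position, rotation=None, feed=0.15, max_force=None): straight line of the TCP; rotation=None keeps the orientation; feed is the mean speed in m/s. With max_force (N) it stops when the force on the tool has changed by that much, and returns True; else False.
- bot.movej(angles): joint-space move.
- bot.set_gripper(opening): finger opening in m; the grip force is fixed at half the most; returns when the fingers have stopped.
- bot.hold(seconds).
- bot.ik(position, orientation): joint angles nearest the present ones, or None.
- bot.get_state(): the state.
- bot.get_image(name): name is "scene" or "top"; returns the picture (400x640x3 uint8, red, green, blue); there is no depth.
- bot.get_calibration(name): a dict with "vertical_fov" (degrees; the focal length in pixels is half the picture's height over the tangent of half this angle, whatever the lens; pixels are square), "cx", "cy" (the principal point, pixels), "rvec" (rotation vector, rad) and "tvec" (3), from world to camera coordinates, as OpenCV has them. Camera axes: x right, y down, z forward; pixel columns grow to the right and rows downward; lengths in m; the calibration is good to about 2 mm. A picture is of the moment at which its call begins. get_calibration takes no time and is no camera call.
A pose or a line that the arm cannot do raises bot.Unreachable and nothing moves.
- bot.hand_in(): hands the job in; it is judged then, once.
The state is a dict: "time": time; "joint_pos": joint angles; "dq": joint speeds; "effort": joint torques, N m; "tool_pos": TCP position; "tcp_rot": TCP orientation; "contact_force": force on the tool from outside, world axes, zero at the start; "moment": the same for the moment, N m; "width": finger opening in m; "gripper_force": force on a finger pad.
Only numpy, scipy, OpenCV 4.12 (cv2) and the standard library are available. Lean on these libraries where they do the work, as an engineer would, in place of code of your own. Each camera call takes 0.05 s, during which the arm holds its last target. There are 200 camera calls.

## Working session

There is one attempt and no reset: what is moved stays moved. The work goes in short steps, each a Python script; the robot and the scene stay as the last script left them, time stands still between calls to the robot, and variables do not carry over. Pictures are saved under pics/ and viewed, at most 10 in all, crops included, and the job is handed in when it is done.

```bash
mkdir -p pics; ls; python3 - <<'E'
from station import bot
import cv2
for n in("scene","top"):
    im=bot.get_image(n); cv2.imwrite(f"pics/{n}0.png",im[:,:,::-1]); print(n,bot.get_calibration(n))
s=bot.get_state(); print(s["time"],s["tool_pos"],s["tcp_rot"],s["width"])
E
```

```text
pics
scene {'vertical_fov': 50.165182269158656, 'cx': 325.0143958033734, 'cy': 197.94731839894314, 'rvec': array([ 1.66777724,  2.19715662, -0.61317272]), 'tvec': array([ 0.04769198, -0.34933314,  1.84774774])}
top {'vertical_fov': 42.004467031162854, 'cx': 321.0909693489139, 'cy': 193.97555122491627, 'rvec': array([ 2.14428309, -2.10089569,  0.18369009]), 'tvec': array([0.06312849, 0.48427739, 1.50725317])}
0.1 [0.16124587 0.629187   0.2258347 ] [-7.74046163e-05  1.25072820e-01  9.92147199e-01 -8.48251635e-04] 0.08526596300028623
```

View pics/scene0.png

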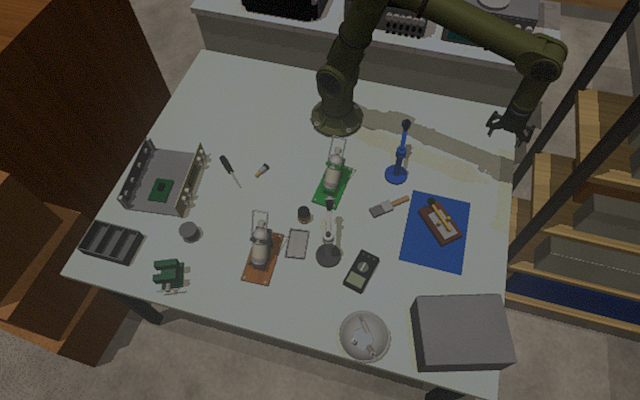

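View pics/top0.png

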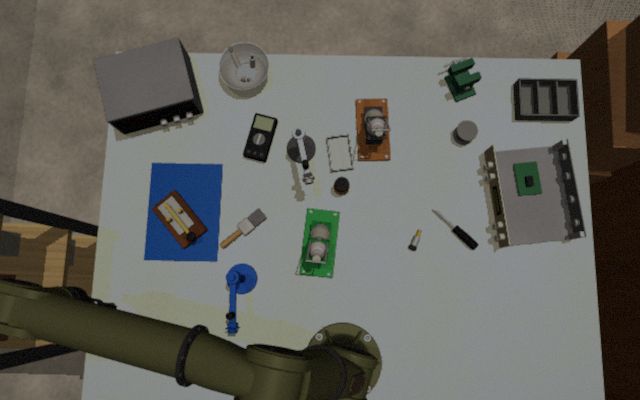

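The real station is the orange foot at about (372,130) in top and (262,255) in scene. The real post is grey, at (300,148) in top and (328,255) in scene. I'll zoom in on both.

```bash
python3 - <<'E'
import cv2
a=cv2.imread("pics/scene0.png")[185:295,230:350]; b=cv2.imread("pics/top0.png")[85:205,270:400]
cv2.imwrite("pics/sc.png",cv2.convertScaleAbs(cv2.resize(a,None,fx=5.4,fy=5.4,interpolation=cv2.INTER_CUBIC),alpha=1.5))
cv2.imwrite("pics/tc.png",cv2.convertScaleAbs(cv2.resize(b,None,fx=5,fy=5,interpolation=cv2.INTER_CUBIC),alpha=1.5))
E
```

```text
(no output)
```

View pics/sc.png

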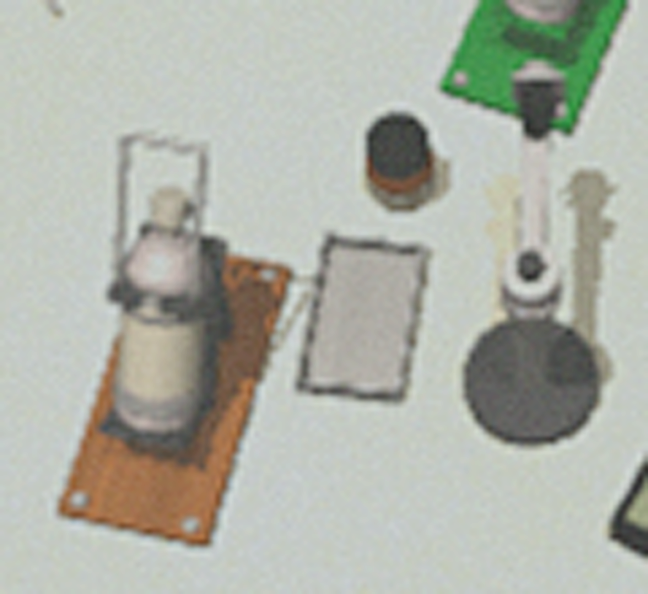

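View pics/tc.png

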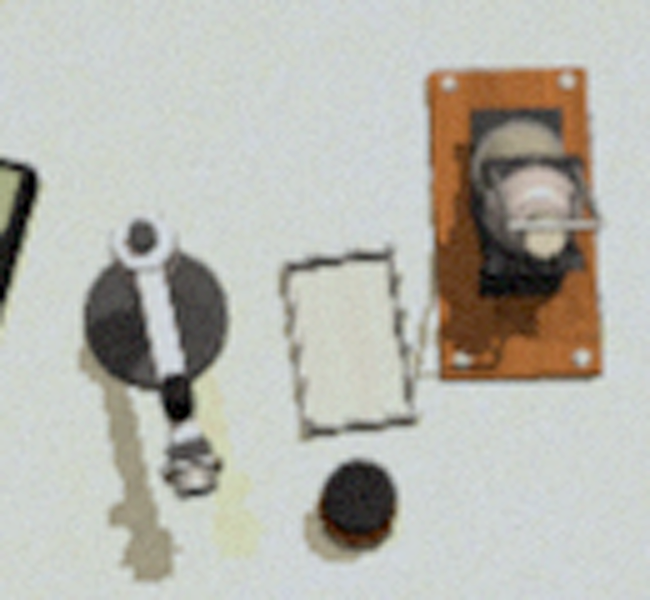

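Scene crop (×5.4): disc centre ≈(532,380), post top ≈(530,265), knob top ≈(540,88), cap top ≈(168,190), hoop bar ends (125,137) and (207,148).
Top crop (×5): disc (156,318), post top (142,237), knob top ≈(177,388), socket ≈(192,478), cap top ≈(546,243), hoop bar (512,226) to (603,223).

Next I'll triangulate these points and fit the model: post xy, boom angle and station yaw.

```bash
cat > h.py <<'E'
import numpy as np, cv2
from scipy.optimize import least_squares
from scipy.spatial.transform import Rotation as R
from station import bot
cal={n:bot.get_calibration(n) for n in("scene","top")}
def K(c): f=200/np.tan(np.radians(c["vertical_fov"]/2)); return np.array([[f,0,c["cx"]],[0,f,c["cy"]],[0,0,1]])
def proj(n,p): c=cal[n]; return cv2.projectPoints(np.atleast_2d(np.float64(p)),c["rvec"],c["tvec"],K(c),None)[0][:,0]
def P(n): c=cal[n]; return K(c)@np.c_[cv2.Rodrigues(c["rvec"])[0],c["tvec"]]
def tri(s,t):
    X=cv2.triangulatePoints(P("scene"),P("top"),np.float64(s),np.float64(t))[:,0]; return X[:3]/X[3]
def model(q):
    px,py,b,yaw=q   # b: world direction of arm, yaw: world yaw of station
    o=np.array([px,py,0]); d=np.array([np.cos(b),np.sin(b),0]); Rs=R.from_euler("z",yaw).as_matrix(); z=np.array([0,0,1])
    a=np.array([-np.sin(np.radians(35)),0,np.cos(np.radians(35))]); ax=np.array([a[2],0,-a[0]])
    cap=np.array([0,-.225,.167]); hm=cap+21.5e-3*ax+.045*a
    m=dict(disc=o,ptop=o+.17*z,knob=o+.098*d+.216*z,socket=o+.145*d+.16*z,cap=o+Rs@cap,
      h1=o+Rs@(hm+[0,.0215,0]),h2=o+Rs@(hm-[0,.0215,0]))
    return m
E
cat > fit.py <<'E'
from h import *
S=dict(disc=(532,380),ptop=(530,265),knob=(540,88),cap=(168,190),h1=(207,148),h2=(125,137))
T=dict(disc=(156,318),ptop=(142,237),knob=(177,388),socket=(192,478),cap=(546,243),h1=(512,226),h2=(603,223))
S={k:(np.array(v)+.5)/5.4-.5+[230,185] for k,v in S.items()}
T={k:(np.array(v)+.5)/5-.5+[270,85] for k,v in T.items()}
for k in S: print(k,tri(S[k],T[k]).round(4))
def res(q):
    m=model(q); return np.concatenate([proj("scene",m[k])[0]-S[k] for k in S]+[proj("top",m[k])[0]-T[k] for k in T])
r=least_squares(res,[.6,.1,-3,0],loss="soft_l1"); q=r.x; print(q.round(4))
for k,v in model(q).items(): print(k,v.round(4),"scene",(proj("scene",v)[0]-S[k]).round(1) if k in S else "","top",(proj("top",v)[0]-T[k]).round(1))
np.save("q.npy",q)
E
python3 fit.py
```

```text
disc [0.6322 0.1395 0.0088]
ptop [0.6319 0.1392 0.1788]
knob [0.5361 0.117  0.2181]
cap [ 0.6365 -0.0869  0.1674]
h1 [ 0.6288 -0.0611  0.2199]
h2 [ 0.6328 -0.111   0.2161]
[ 0.6328  0.1389 -2.9234  0.0249]
disc [0.6328 0.1389 0.    ] scene [-0.3  1.1] top [0.2 0.6]
ptop [0.6328 0.1389 0.17  ] scene [-0.1  1.4] top [0.3 0.6]
knob [0.5371 0.1177 0.216 ] scene [-0.4  0.6] top [-0.6 -0.1]
socket [0.4912 0.1075 0.16  ] scene  top [0.4 3. ]
cap [ 0.6384 -0.086   0.167 ] scene [0.5 0.7] top [ 0.  -0.7]
h1 [ 0.6297 -0.0647  0.2162] scene [-1.6  0.5] top [0.8 0.3]
h2 [ 0.6308 -0.1077  0.2162] scene [ 0.8 -0.3] top [-1.5  0.8]
```

Every triangulated point agrees with the stated sizes: knob top z 0.218, cap z 0.167, hoop z 0.217. Before moving, I'll check reach for the swing and the press.

```bash
cat >> h.py <<'E'
def quat(M): return R.from_matrix(M).as_quat(scalar_first=True)
def down(psi): y=np.array([np.cos(psi),np.sin(psi),0]); z=np.array([0,0,-1.]); return quat(np.c_[np.cross(y,z),y,z])
def pressrot(yaw,s=1):
    Rs=R.from_euler("z",yaw).as_matrix(); t=np.radians(35); z=Rs@[np.sin(t),0,-np.cos(t)]; y=s*Rs[:,1]; return quat(np.c_[np.cross(y,z),y,z]),-z
def knob(q,b,z=.198): return np.array([q[0]+.098*np.cos(b),q[1]+.098*np.sin(b),z])
E
python3 - <<'E'
from h import *
q=np.load("q.npy"); be=-np.pi/2+q[3]
f=lambda j: None if j is None else np.round(j,2)
for add in (0,np.pi):
  for b in (q[2],be):
    for z in (.198,.33): print(add,round(b,2),z,f(bot.ik(knob(q,b,z),down(b+np.pi/2+add))))
cap=model(q)["cap"]
for s in(1,-1):
  o,a=pressrot(q[3],s)
  for d in (.013,.019,.1): print(s,d,f(bot.ik(cap+d*a,o)))
E
```

```text
0 -2.92 0.198 [-0.8   0.13  0.58  1.76 -0.08  1.27 -1.55]
0 -2.92 0.33 [-0.81  0.07  0.58  1.55 -0.04  1.53 -1.58]
0 -1.55 0.198 [-0.6   0.35  0.63  1.55 -0.21  1.32  0.08]
0 -1.55 0.33 [-0.61  0.3   0.67  1.34 -0.18  1.56  0.06]
3.141592653589793 -2.92 0.198 [-0.68  0.13  0.45  1.76 -0.06  1.27  1.58]
3.141592653589793 -2.92 0.33 [-0.71  0.07  0.48  1.55 -0.03  1.53  1.56]
3.141592653589793 -1.55 0.198 [ 0.78  0.67 -1.32  1.5   0.65  1.48  2.62]
3.141592653589793 -1.55 0.33 None
1 0.013 [-0.85 -0.14  0.96  2.13  0.05  0.49  1.7 ]
1 0.019 [-0.82 -0.16  0.92  2.13  0.07  0.5   1.68]
1 0.1 [-0.19 -0.26  0.32  2.12 -0.02  0.66  1.75]
-1 0.013 [ 0.02 -0.05  0.13  2.11 -0.2   0.49 -1.25]
-1 0.019 [ 0.11 -0.06  0.05  2.11 -0.21  0.5  -1.24]
-1 0.1 [ 0.73 -0.24 -0.48  2.1  -0.4   0.69 -1.08]
```

```bash
cat > swing.py <<'E'
from h import *
q=np.load("q.npy"); be=-np.pi/2+q[3]; b0=q[2]
s=bot.get_state(); bot.move_straight(s["tool_pos"]+[0,0,.12],feed=.25)
bot.goto(knob(q,b0,.33),down(b0+np.pi/2))
bot.set_gripper(.06)
print("touch",bot.move_straight(knob(q,b0),feed=.12,max_force=12),bot.get_state()["tool_pos"].round(4))
bot.set_gripper(0)
s=bot.get_state(); print(s["width"],s["gripper_force"],s["contact_force"].round(1),s["time"])
E
python3 swing.py; python3 - <<'E'
from h import *
im=bot.get_image("scene")[170:270,270:390]; jm=bot.get_image("top")[110:210,250:370]
cv2.imwrite("pics/grip.png",cv2.convertScaleAbs(cv2.resize(np.hstack([im,jm])[:,:,::-1],None,fx=3.3,fy=3.3,interpolation=cv2.INTER_CUBIC),alpha=1.5))
E
```

```text
touch False [0.5377 0.1178 0.1988]
0.015164679402570174 58.5539710521698 [-0.7 -2.3  5.6] 5.1
```

View pics/grip.png

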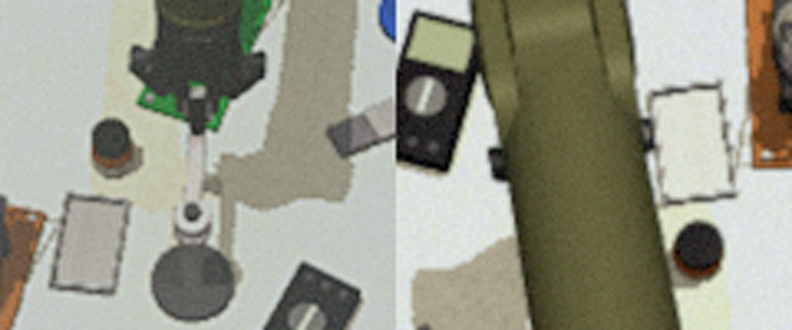

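The gripper is on the knob: width is 15 mm, pad force 58 N, and the fingers show at (197,110) in the scene crop. Now the swing.

```bash
python3 - <<'E'
from h import *
q=np.load("q.npy"); be=-np.pi/2+q[3]
z=bot.get_state()["tool_pos"][2]
for b in np.linspace(q[2],be,9)[1:]:
    bot.move_straight(knob(q,b,z),down(b+np.pi/2),feed=.08)
    s=bot.get_state(); print(round(b,2),s["contact_force"].round(1),s["width"].round(4),(s["tool_pos"]-knob(q,b,z)).round(4))
bot.hold(.3); bot.set_gripper(.06)
s=bot.get_state(); bot.move_straight(s["tool_pos"]+[0,0,.10],feed=.2)
bot.goto([.45,.25,.36],s["tcp_rot"]); print(bot.get_state()["time"])
im=bot.get_image("scene"); jm=bot.get_image("top")
cv2.imwrite("pics/s1.png",im[:,:,::-1]);cv2.imwrite("pics/t1.png",jm[:,:,::-1])
a=im[185:295,230:350]; b=jm[85:195,280:400]
cv2.imwrite("pics/after.png",cv2.convertScaleAbs(cv2.resize(np.hstack([a,b])[:,:,::-1],None,fx=3.3,fy=3.3,interpolation=cv2.INTER_CUBIC),alpha=1.5))
E
```

```text
Traceback (most recent call last):
AttributeError: 'float' object has no attribute 'round'
```

```bash
python3 - <<'E'
from h import *
q=np.load("q.npy"); be=-np.pi/2+q[3]
z=.1985
for b in np.linspace(q[2],be,9)[2:]:
    bot.move_straight(knob(q,b,z),down(b+np.pi/2),feed=.08)
    s=bot.get_state(); print(round(b,2),s["contact_force"].round(1),round(s["width"],4),(s["tool_pos"]-knob(q,b,z)).round(4))
bot.hold(.3); bot.set_gripper(.06)
s=bot.get_state(); bot.move_straight(s["tool_pos"]+[0,0,.10],feed=.2)
bot.goto([.45,.25,.36],s["tcp_rot"]); print(bot.get_state()["time"])
im=bot.get_image("scene"); jm=bot.get_image("top")
cv2.imwrite("pics/s1.png",im[:,:,::-1]);cv2.imwrite("pics/t1.png",jm[:,:,::-1])
a=im[185:295,230:350]; b=jm[85:195,280:400]
cv2.imwrite("pics/after.png",cv2.convertScaleAbs(cv2.resize(np.hstack([a,b])[:,:,::-1],None,fx=3.3,fy=3.3,interpolation=cv2.INTER_CUBIC),alpha=1.5))
E
```

```text
-2.58 [-2.  -2.9  5.2] 0.0153 [ 0.0001 -0.0004  0.0002]
-2.41 [-2.  -3.6  5.6] 0.0152 [ 0.     -0.0006  0.0002]
-2.23 [-1.8 -3.   5. ] 0.0151 [ 0.0001 -0.0008  0.0003]
-2.06 [-0.5 -2.7  4.4] 0.0147 [ 0.0003 -0.001   0.0003]
-1.89 [-0.1 -5.   4.3] 0.0151 [ 0.0005 -0.0011  0.0003]
-1.72 [-0.4 -3.   5. ] 0.0151 [ 0.0006 -0.0011  0.0003]
-1.55 [ 0.1 -3.8  4.3] 0.0151 [ 0.0007 -0.0011  0.0003]
10.6167
```

View pics/after.png

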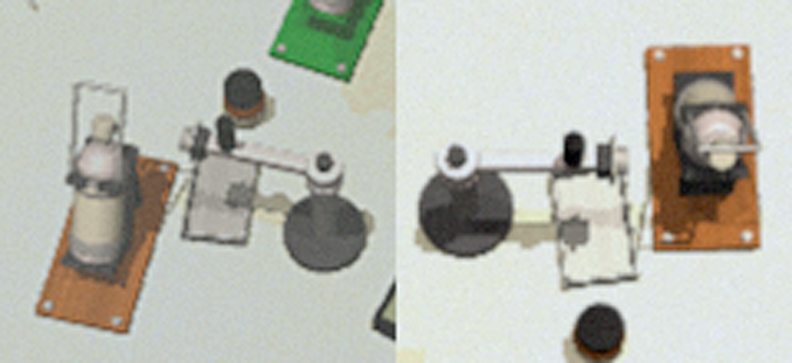

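The arm now points at the nozzle. In this ×3.3 picture the socket face is at (187,138) on the scene side and (232,159) on the top side; knob tops are at (225,122) and (177,138). I'll check these against the spray line.

```bash
python3 - <<'E'
from h import *
q=np.load("q.npy").copy(); q[2]=-np.pi/2+q[3]; m=model(q)
pre=lambda n,p: proj(n,p)[0]
S=dict(socket=(187,138),knob=(225,122)); T=dict(socket=(232,159),knob=(177,138))
Rs=R.from_euler("z",q[3]).as_matrix()
for k in S:
    s=(np.array(S[k])+.5)/3.3-.5+[230,185]; t=(np.array(T[k])+.5)/3.3-.5+[280,85]
    X=tri(s,t); print(k,X.round(4),m[k].round(4),"st",(Rs.T@(X-m["disc"])).round(4),(s-pre("scene",m[k])).round(1),(t-pre("top",m[k])).round(1))
for s in(1,-1):
  o,a=pressrot(q[3],s)
  for d in (.012,.019,.1): print(s,d,np.round(bot.ik(m["cap"]+d*a,o),2))
print(bot.get_state()["joint_pos"].round(2))
E
```

```text
socket [ 0.6364 -0.0035  0.1634] [ 0.6364 -0.006   0.16  ] st [ 0.     -0.1424  0.1634] [ 1.6 -0.2] [-0.1 -0.6]
knob [0.6363 0.0425 0.2203] [0.6353 0.041  0.216 ] st [ 0.0011 -0.0965  0.2203] [ 0.4 -0.2] [-0.4 -0.9]
1 0.012 [-1.04 -0.21  1.12  2.14  0.2   0.49  1.58]
1 0.019 [-1.02 -0.23  1.09  2.14  0.25  0.51  1.54]
1 0.1 [-0.38 -0.29  0.48  2.13  0.08  0.67  1.66]
-1 0.012 [-0.63 -0.1   0.76  2.13 -0.06  0.48 -1.35]
-1 0.019 [-0.62 -0.12  0.74  2.13 -0.03  0.5  -1.38]
-1 0.1 [-0.17 -0.26  0.3   2.12 -0.03  0.66 -1.38]
[-0.92 -0.01  0.37  1.57  0.    1.58 -0.53]
```

The socket is within about 1 mm of the spray line. Now I'll press along the can axis with closed fingers, shifted 2 mm away from the hoop.

```bash
cat > press.py <<'E'
from h import *
q=np.load("q.npy"); o,a=pressrot(q[3],-1); Rs=R.from_euler("z",q[3]).as_matrix()
ax=Rs@np.array([np.cos(np.radians(35)),0,np.sin(np.radians(35))])
c=model(q)["cap"]-.002*ax
bot.set_gripper(0)
for d in (.16,.13,.11):
    try: bot.goto(c+d*a,o); print("app",d); break
    except bot.Unreachable: pass
bot.move_straight(c+.035*a,feed=.1,max_force=15)
bot.hold(.2); f0=bot.get_state()["contact_force"]
hit=bot.move_straight(c+.004*a,feed=.02,max_force=16)
s=bot.get_state(); print(hit,"d",((s["tool_pos"]-c)@a).round(4),"F",((s["contact_force"]-f0)@a).round(1))
bot.hold(.6)
s=bot.get_state(); print("d",((s["tool_pos"]-c)@a).round(4),"F",(s["contact_force"]-f0).round(1),((s["contact_force"]-f0)@a).round(1),s["time"])
E
python3 press.py; python3 - <<'E'
from h import *
im=bot.get_image("scene")[160:290,220:350]
cv2.imwrite("pics/press.png",cv2.convertScaleAbs(cv2.resize(im[:,:,::-1],None,fx=4,fy=4,interpolation=cv2.INTER_CUBIC),alpha=1.5))
E
```

```text
app 0.13
False d 0.0041 F 0.7
d 0.004 F [ 0.3 -0.1 -0.8] -0.8 16.2833
```

View pics/press.png

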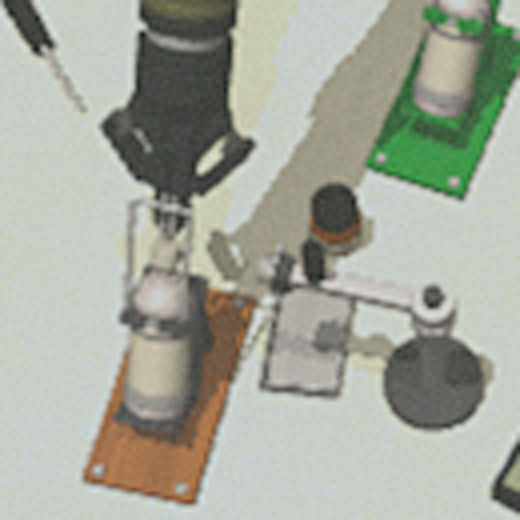

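The closed fingers end at about (172,225), right above the cap at (165,250), inside the hoop. No contact force yet. I'll check width, pose and the expected projections before going deeper.

```bash
python3 - <<'E'
from h import *
q=np.load("q.npy"); o,a=pressrot(q[3],-1); m=model(q); s=bot.get_state()
print(s["width"],s["tool_pos"],s["tcp_rot"],o,s["contact_force"].round(1))
for n,p in(("tcp",s["tool_pos"]),("tip",s["tool_pos"]-.019*a),("cap",m["cap"]),("capbase",m["cap"]-.018*a),("h1",m["h1"])): print(n,p.round(4),((proj("scene",p)[0]-[220,160])*4).round(0))
E
```

```text
-3.26483697279193e-05 [ 0.63449211 -0.08607552  0.16914309] [-0.00375784  0.9536391   0.01191001  0.30069336] [-0.00375087  0.95364275  0.01189624  0.30068241] [0.2 0.  1.2]
tcp [ 0.6345 -0.0861  0.1691] [166. 236.]
tip [ 0.6454 -0.0858  0.1536] [164. 257.]
cap [ 0.6384 -0.086   0.167 ] [165. 242.]
capbase [ 0.6487 -0.0857  0.1523] [163. 261.]
h1 [ 0.6297 -0.0647  0.2162] [185. 210.]
```

```bash
python3 - <<'E'
from h import *
a=np.mean([bot.get_image("scene")[195:245,235:290] for _ in range(4)],0); b=np.mean([bot.get_image("top")[85:135,350:405] for _ in range(4)],0)
cv2.imwrite("pics/z.png",cv2.convertScaleAbs(cv2.resize(np.hstack([a,b])[:,:,::-1],None,fx=7,fy=7,interpolation=cv2.INTER_CUBIC),alpha=1.7))
E
```

```text
(no output)
```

View pics/z.png

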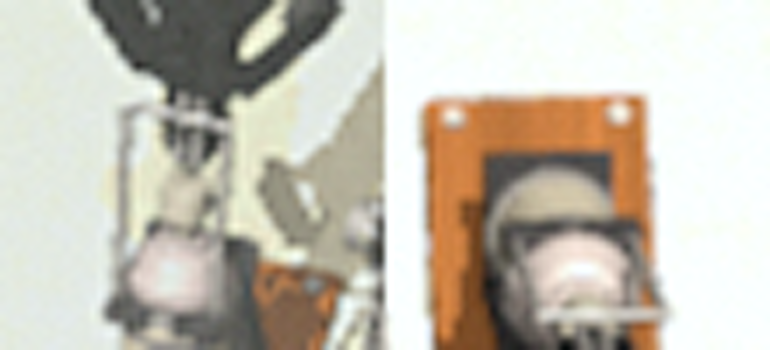

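Both views show the fingertips sitting directly over the cap top: (190,172) scene side, about (585,335) top side. The whole cap is still visible below them and the force is nil. So the closed tips reach less far forward than I assumed. I'll advance in small force-guarded steps.

```bash
python3 - <<'E'
from h import *
q=np.load("q.npy"); o,a=pressrot(q[3],-1); Rs=R.from_euler("z",q[3]).as_matrix()
ax=Rs@np.array([np.cos(np.radians(35)),0,np.sin(np.radians(35))])
c=model(q)["cap"]-.002*ax; f0=bot.get_state()["contact_force"]
for d in np.arange(.002,-.0171,-.002):
    hit=bot.move_straight(c+d*a,feed=.02,max_force=12); s=bot.get_state(); f=s["contact_force"]-f0
    print(round(d,3),hit,((s["tool_pos"]-c)@a).round(4),f.round(1),(f@a).round(1))
    if hit or f@a>11: break
print(s["time"])
E
```

```text
0.002 False 0.0018 [ 0.  -1.2 -0.9] -0.7
0.0 False -0.0002 [-1.2 -0.1 -0.7] 0.1
-0.002 False -0.0021 [-0.4 -0.5 -0.6] -0.3
-0.004 False -0.0041 [-0.6 -1.9  0.2] 0.6
-0.006 False -0.0058 [-3.5 -1.9  3.4] 4.8
-0.008 False -0.0078 [-5.5 -0.8  4.7] 7.0
-0.01 False -0.0097 [-5.7  0.1  6.5] 8.6
-0.012 False -0.0116 [-8.  -0.8  7.5] 10.7
-0.014 False -0.012 [-24.9   0.3  22.7] 32.9
18.9833
```

That is the cap's spring: contact at about -5.5 mm, force rising from 4.8 to 10.7 N over 6 mm, then the hard stop. I'll ease off slightly, hold, release and retreat.

```bash
python3 - <<'E'
from h import *
q=np.load("q.npy"); o,a=pressrot(q[3],-1); Rs=R.from_euler("z",q[3]).as_matrix()
ax=Rs@np.array([np.cos(np.radians(35)),0,np.sin(np.radians(35))])
c=model(q)["cap"]-.002*ax
bot.move_straight(c-.0125*a,feed=.02); s=bot.get_state(); print(((s["tool_pos"]-c)@a).round(4),(s["contact_force"]@a).round(1))
bot.hold(.45); s=bot.get_state(); print(((s["tool_pos"]-c)@a).round(4),(s["contact_force"]@a).round(1))
bot.move_straight(c+.13*a,feed=.1)
bot.goto([.45,.2,.38],down(0)); bot.hold(.3)
s=bot.get_state(); print(s["time"],s["contact_force"].round(1))
im=bot.get_image("scene"); jm=bot.get_image("top"); a=im[185:295,230:350]; b=jm[85:195,280:400]
for n,g in(("s1",im),("t1",jm)):  # change since the swing
    g0=cv2.imread(f"pics/{n}.png")[:,:,::-1]; d=cv2.GaussianBlur(cv2.absdiff(np.ascontiguousarray(g0),g),(5,5),0).max(2); print(n,cv2.connectedComponentsWithStats((d>25).astype("uint8"))[2][1:].tolist())
cv2.imwrite("pics/end.png",cv2.convertScaleAbs(cv2.resize(np.hstack([a,b])[:,:,::-1],None,fx=3.3,fy=3.3,interpolation=cv2.INTER_CUBIC),alpha=1.5))
E
```

```text
-0.0118 13.3
-0.0118 12.1
22.7917 [ 0.2 -0.7  0.6]
s1 [[372, 0, 8, 5, 32], [349, 19, 71, 192, 4317], [317, 22, 5, 9, 35], [385, 22, 5, 5, 18], [391, 31, 23, 23, 287], [371, 33, 16, 6, 59], [383, 48, 7, 5, 26], [391, 63, 2, 3, 4], [315, 65, 8, 22, 82], [327, 66, 5, 6, 13], [343, 66, 8, 11, 55], [386, 67, 11, 10, 72], [336, 75, 1, 1, 1], [318, 92, 3, 5, 10], [398, 146, 6, 7, 24], [402, 165, 1, 1, 1], [378, 175, 46, 51, 496]]
t1 [[177, 101, 188, 252, 11610], [216, 121, 6, 13, 30], [227, 134, 4, 6, 13], [226, 145, 6, 10, 27], [241, 145, 2, 2, 3], [259, 219, 3, 3, 6], [264, 226, 1, 1, 1], [236, 290, 28, 59, 298], [305, 337, 49, 25, 441], [263, 351, 4, 5, 16], [369, 351, 3, 5, 11], [267, 359, 2, 3, 5], [371, 366, 27, 34, 347], [276, 375, 1, 2, 2], [278, 380, 1, 1, 1], [276, 384, 5, 8, 30], [315, 384, 4, 4, 13], [319, 394, 6, 6, 26], [277, 397, 2, 3, 5]]
```

View pics/end.png

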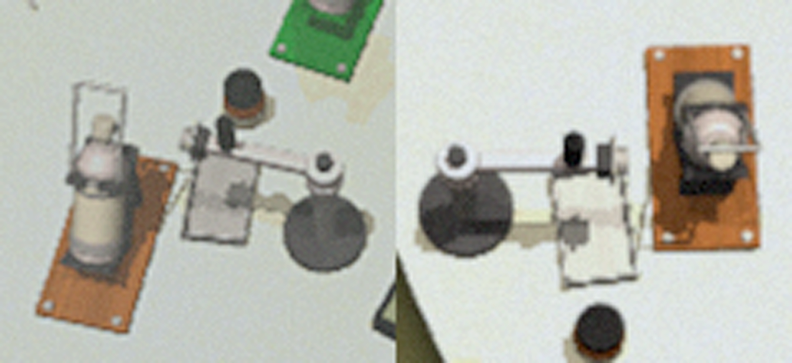

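The picture matches the one taken after the swing: socket at (187,138) and (627,158), cap up at (103,125), tray and jar where they were. The only changes between the two are the robot and its shadow. Handing in.

```bash
python3 -c "
from station import bot
print(bot.hand_in())"
```

```text
the job is handed in; nothing more can be done
None
```

The job is handed in; no verdict came back. By camera, the socket stands within about 1 mm of the spray line. The cap was pressed its full 6 mm travel for about half a second and sprang back up, and nothing else on the bench appears to have moved.

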